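# Square a circuit board in a corner jig and slide it into its case

## Robot

A 7-joint arm with a two-finger parallel gripper is mounted at the origin on a cart in front of the work surface, level with it; the furniture and walls round the work are solid. World frame = base frame: x ahead of the robot, y to its left, z up, the work surface at z = 0. Lengths are in m, angles in rad, forces in N, time in s.
With the tool pointing down it reaches from about 0.4 to 0.85 m from the base axis. Payload 10.4 kg.
Tool frame: the origin (TCP) lies midway between the tips of the shut fingers; the grasp point (between the pads) lies 19 mm behind it; z points along the fingers, y is the line along which they close (so a half turn about z gives the same grasp; the last joint's range is limited). The gripper opens to 85 mm and grips with 20 to 120 N. Pads are 22 mm wide; open, the fingers measure 114 mm over their backs; the gripper's body (76 mm by 85 mm) begins 54 mm behind the grasp point. The pads swing forward as they close: fully open they stand 13 mm farther back than shut.
Start: joints at [1.226, 0.332, -0.065, 1.46, 0.022, 1.35, -0.088], TCP at [0.198, -0.593, 0.231] pointing down, gripper open.
Joint ranges: [-2.6, 2.6], [-0.5, 2.12], [-1.47, 1.34], [0.16, 2.42], [-1.27, 4.41], [0.06, 2.06], [-2.6, 2.6]. Speed limits (rad/s): [2.22, 2.22, 2.79, 2.79, 3.14, 3.14, 3.14].

## Interface

Orientations are given as [roll, pitch, yaw] about the fixed x, y, z axes, in that order (R = Rz(yaw) Ry(pitch) Rx(roll)).
In Python, from station import bot gives the robot as it stands. The module is installed in compiled form; this text tells all that it offers. Calls block until the motion is done:
- bot.move_to(position, orientation): joint-space move of the TCP to a pose.
- bot.servo_line(position, frame=None, rate=0.15): straight line of the TCP; frame=None keeps the orientation; rate is the mean speed in m/s.
- bot.set_joints(angles): joint-space move.
- bot.ungrasp() and bot.close_gripper(): open the fingers fully, or close them until they stop; the grip force is fixed at half the most.
- bot.pause(seconds).
- bot.inverse_kinematics(position, orientation): joint angles nearest the present ones, or None.
- bot.state(): the state.
- bot.read_camera(name): name is "side" or "top"; returns (picture, depth): 384x512x3 uint8, red, green, blue; 384x512 float32, m along the optical axis (not along the pixel's ray), 0 where there is no reading.
- bot.calibration(name): a dict with "fx", "fy", "cx", "cy" (pixels), "dist_coeffs" ([k1, k2, p1, p2, k3] as OpenCV has them; the pictures are not rectified), "position" and "orientation" of the camera in the world. Camera axes: x right, y down, z forward; pixel columns grow to the right and rows downward; lengths in m; the calibration is good to about 2 mm. A picture is of the moment at which its call begins. calibration takes no time and is no camera call.
A pose or a line that the arm cannot do raises bot.Unreachable and nothing moves.
- bot.finish_job(): hands the job in; it is judged then, once.
The state is a dict: "t": time; "joint_positions": joint angles; "qvel": joint speeds; "joint_torque": joint torques, N m; "ee_pos": TCP position; "orientation": TCP orientation; "ft_force": force on the tool from outside, world axes, zero at the start; "ft_torque": the same for the moment, N m; "finger_gap": finger opening in m; "gripper_force": force on a finger pad.
Only numpy, scipy, OpenCV 4.12 (cv2) and the standard library are available. Lean on these libraries where they do the work, as an engineer would, in place of code of your own. Each camera call takes 0.05 s, during which the arm holds its last target. There are 200 camera calls.

## Task

Slide the circuit board on its aluminium plate into the corner of the squaring jig until it lies flush against both steel stops, and let go of it there. Then grip the squared board, carry it over to the dark metal case and slide it in under the two side lips, fully home against the case's back wall. Leave the eraser, tin, solder reel and both rolls of tape where they are.

Things in the scene. Friction and masses are not known exactly. Their poses are not given: they have to be found in the camera images.
- board_center (a point): Centre (4 mm above the underside) of the loose aluminium plate, 96 (its x) x 60 (its y) x 8 mm, about 0.17 kg, that carries a green circuit board; z up. It starts on the jig's base, askew from the jig by up to 0.3 rad, its centre 30 to 50 mm (x) and 25 to 40 mm (y) short of its place in the corner. Its x axis points roughly along the jig's x, and goes into the case first, along the case's x.
- board_rear (a point): Middle of the plate's rear edge (4 mm above the underside), 48 mm behind the centre along the plate's -x; same axes. The green circuit board covers only the middle 75 x 50 mm of the plate's top, its parts up to 16 mm above the plate: grip or push the plate's own edges.
- jig: Squaring jig, fixed: grey base 4 mm thick, x -128 to +62 mm, y -93 to +57 mm, with two steel stops forming a corner, 10 mm thick, 12 mm above the base. Origin: on the bench, straight below the place of the board's centre when flush in the corner (that centre is then 8 mm above the origin, board axes parallel to the jig's). The board's rear half (x below 0) is then free on both sides for fingers.
- end_stop (a point): Middle of the foot of the end stop's contact face, on the jig's base 48 mm ahead (+x) of the jig's origin. The face looks to the jig's -x and is 52 mm wide in y.
- side_stop (a point): Middle of the foot of the side stop's contact face, on the jig's base 27 mm ahead (+x) and 30 mm left (+y) of the jig's origin. The face looks to the jig's -y and is 34 mm long in x.
- case: Shallow dark metal case, fixed, without a lid: a channel open at its front (-x) end, the board goes in along +x. Origin: on the bench, straight below the place of the board's centre when home (that centre is then 9 mm above the origin, board axes parallel to the case's). Floor 5 mm thick; back wall's inner face at x = +48 mm. A sill 44 mm wide, level with the floor, reaches forward to x = -100 mm.
- case_slot (a point): Front end of the straight slot, mid-width on the floor, 22 mm behind (-x of) the case's origin; same axes. The slot is 63 mm wide and 70 mm deep to the back wall. Lips reach 3.5 mm inward from both side walls over the board's long edges: undersides 10.5 mm above the floor, tops 13.5 mm, 56 mm apart.
- case_flare (a point): Front of the flared lead-in walls, mid-width on the floor, 35 mm behind (-x of) the case's origin. Here the flares are about 71 mm apart inside and 78 mm outside, and they narrow to the slot. They are as high as the lips' undersides. The home board's rear edge stands 13 mm in front of this point.
- eraser: Orange eraser 48x22x11 mm, loose; origin at the centre of its underside. Leave alone.
- flux_tin: Round pale tin, 57 mm diameter, 21 mm high, loose; origin at the centre of its underside. Leave alone.
- solder_reel: Solder reel lying flat, 78 mm diameter, 26 mm high, loose; origin at the centre of its underside. Leave alone.
- masking_tape: Roll of masking tape lying flat, 68 mm diameter, 24 mm high, loose; origin at the centre of its underside. Leave alone.
- black_tape: Roll of black insulating tape lying flat, 58 mm diameter, 19 mm high, loose; origin at the centre of its underside. Leave alone.

How it is judged:
By the outcome, as a careful person would: the job done as asked, in the order asked, and still so for the second after the job is handed in, with the robot touching nothing.
It also fails if it takes over 72 s, if anything falls off the work surface, if the arm or the gripper's body presses on something with over 40 N, if the wrist force passes 120 N, or if a joint passes its speed limit or range.

## Working session

There is one attempt and no reset: what is moved stays moved. The work goes in short steps, each a Python script; the robot and the scene stay as the last script left them, time stands still between calls to the robot, and variables do not carry over. Pictures are saved under pics/ and viewed, at most 10 in all, crops included, and the job is handed in when it is done.

```bash
mkdir -p pics; python3 - <<'E'
from station import bot
import cv2,numpy as np
s=bot.state();print(s['t'],s['ee_pos'],s['orientation'],s['finger_gap'])
for n in('top','side'):
    p,d=bot.read_camera(n);cv2.imwrite(f'pics/{n}0.png',p[:,:,::-1]);np.savez(f'{n}0.npz',p=p,d=d)
    print(n,bot.calibration(n))
E
```

```text
0.0 [ 0.19755208 -0.59255721  0.23053229] [-3.14017411e+00  8.54472001e-05  3.21861007e-01] 0.08514029724158065
top {'fx': 383.49924965705054, 'fy': 383.49924965705054, 'cx': 255.0035448895381, 'cy': 190.84759756495646, 'dist_coeffs': array([-0.0679352,  0.       ,  0.       ,  0.       ,  0.       ]), 'position': array([0.4176695 , 0.04017812, 1.31982733]), 'orientation': array([-2.98569819,  0.01468583, -1.58897508])}
side {'fx': 471.47837518747156, 'fy': 471.47837518747156, 'cx': 261.5235366650228, 'cy': 186.26714344446503, 'dist_coeffs': array([-0.18986453,  0.        ,  0.        ,  0.        ,  0.        ]), 'position': array([0.29902244, 1.73061562, 1.15514225]), 'orientation': array([-2.14238619,  0.01290312, -2.98497059])}
```

```bash
python3 -c "
import cv2
a=cv2.imread('pics/top0.png');cv2.imwrite('pics/top0b.png',cv2.resize(a,(800,600),interpolation=cv2.INTER_CUBIC))"
```

```text
(no output)
```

View pics/top0b.png

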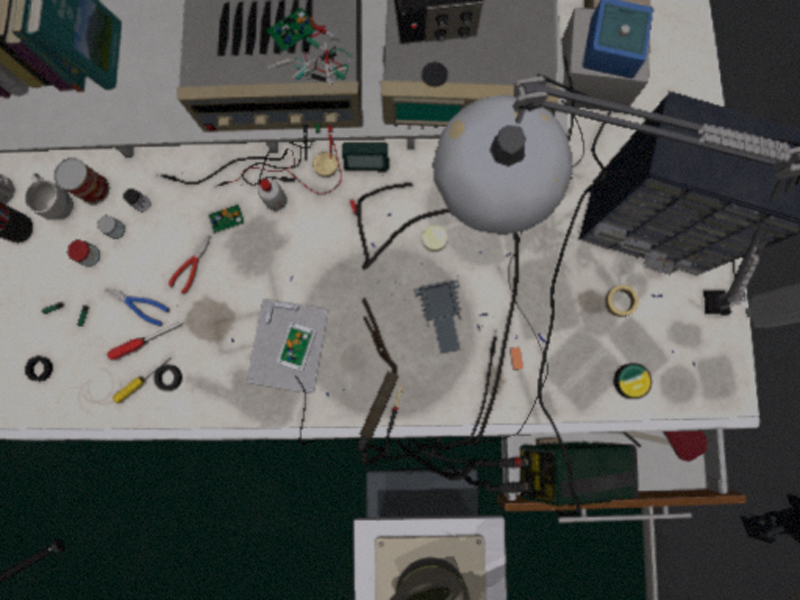

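View pics/side0.png

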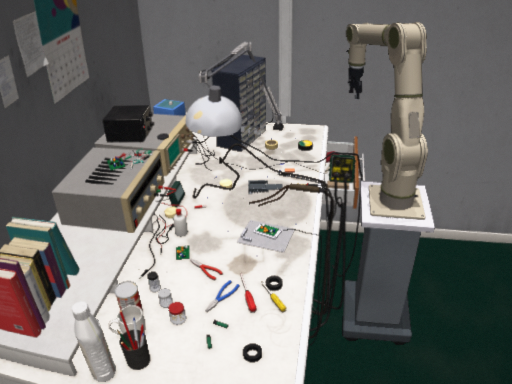

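Top view (800×600): jig at (288,345) with its stops at the top left, board at (297,345), case at (440,305) with its sill pointing down to (448,350). The lamp shade at (505,165) lies beyond the case. I'll zoom in on jig and case.

```bash
cat > h.py <<'E'
from station import bot
import cv2,numpy as np
from scipy.spatial.transform import Rotation as R
def cam(n):
    c=bot.calibration(n);K=np.array([[c['fx'],0,c['cx']],[0,c['fy'],c['cy']],[0,0,1]])
    return K,np.array(c['dist_coeffs']),R.from_euler('xyz',c['orientation']).as_matrix(),np.array(c['position'])
def ray(n,uv,z):
    K,D,M,p=cam(n);q=cv2.undistortPoints(np.float64(uv).reshape(-1,1,2),K,D)[:,0]
    d=np.c_[q,np.ones(len(q))]@M.T
    return p+d*((z-p[2])/d[:,2])[:,None]
def pix(n,X):
    K,D,M,p=cam(n)
    return cv2.projectPoints(np.float64(X).reshape(-1,1,3),cv2.Rodrigues(M.T)[0],-M.T@p,K,D)[0][:,0]
E
python3 - <<'E'
import cv2,numpy as np
a=cv2.imread('pics/top0.png')
j=a[185:255,152:217];c=a[172:232,256:306]
J=cv2.resize(j,None,fx=6,fy=6,interpolation=cv2.INTER_CUBIC)
C=cv2.resize(c,None,fx=7,fy=7,interpolation=cv2.INTER_CUBIC)
o=np.zeros((420,740,3),np.uint8);o[:420,:390]=J;o[:420,390:740]=C
o=np.clip(o*1.4,0,255).astype(np.uint8)
cv2.imwrite('pics/z0.png',o)
from h import *
d=np.load('top0.npz')['d'];print(d[60:150:15,280:370:10])
print(ray('top',[[185,221],[281,200]],.0))
E
```

```text
[[1.1638858  1.1635184  1.1654196  1.1634058  1.1582496  0.91680855
  0.8822099  0.892139   0.8854826 ]
 [1.2524587  1.0672743  1.0257238  1.0107707  1.0047508  0.9428349
  1.0047264  1.0358713  1.3098372 ]
 [1.1095862  1.0346437  1.0100348  0.99820656 0.9341461  0.9288148
  0.9922848  1.0034747  1.0306134 ]
 [1.0645419  1.0273175  1.0112771  0.9995605  0.98850286 0.9884767
  0.9954856  1.0022583  1.0209658 ]
 [1.0902917  1.0426872  1.018878   1.0122616  1.0024172  1.0038465
  1.0049837  1.0185273  1.0458221 ]
 [1.2120936  1.084352   1.0557834  1.0325804  1.0239795  1.028467
  1.031389   1.0534542  1.3644384 ]]
[[ 0.52481494  0.29990499  0.        ]
 [ 0.59146643 -0.03379729  0.        ]]
```

View pics/z0.png

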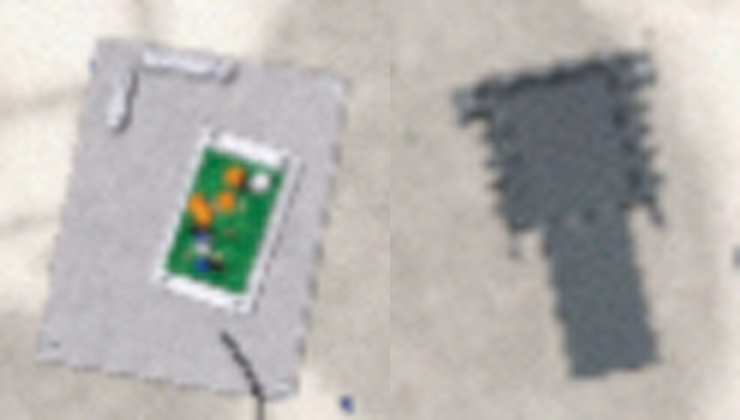

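```bash
cat > m.py <<'E'
from h import *
def rect(n,mask,z):
    """outline of the largest blob -> world points at z -> hull min-area rectangle"""
    cs=cv2.findContours(mask,cv2.RETR_EXTERNAL,cv2.CHAIN_APPROX_NONE)[0]
    c=max(cs,key=cv2.contourArea)[:,0]
    w=ray(n,c,z)[:,:2]
    (cx,cy),(a,b),t=cv2.minAreaRect((w*1000).astype(np.float32))
    if a<b:a,b,t=b,a,t+90
    t=(t+90)%180-90
    return w,(round(cx,1),round(cy,1)),(round(a,1),round(b,1)),round(t,2)
def sides(w,c,t,tol=.006):
    """line fit of every side of the rectangle: offset along the local axis and slope (deg)"""
    t=np.radians(t);M=np.array([[np.cos(t),np.sin(t)],[-np.sin(t),np.cos(t)]]);l=(w-np.array(c)/1000)@M.T
    h=np.abs(l).max(0);out={}
    for k,nm in((0,'x'),(1,'y')):
        for s in(-1,1):
            e=np.percentile(s*l[:,k],95)
            q=l[(s*l[:,k]>e-tol)&(np.abs(l[:,1-k])<.8*h[1-k])]
            vx,vy,x0,y0=cv2.fitLine((q*1000).astype(np.float32),cv2.DIST_HUBER,0,.01,.01).ravel()
            v,p=np.array([vx,vy]),np.array([x0,y0]); v=v*np.sign(v[1-k])
            out[nm+'-+'[s>0]]=(round(float(p[k]-v[k]/v[1-k]*p[1-k]),2),round(float(np.degrees(np.arctan2(v[k],v[1-k]))),2),len(q))
    return out
def masks(p,roi_j,roi_c):
    hsv=cv2.cvtColor(p,cv2.COLOR_RGB2HSV);f=p.astype(int)
    def roi(m,r):
        o=np.zeros(m.shape,np.uint8);o[r[0]:r[1],r[2]:r[3]]=m[r[0]:r[1],r[2]:r[3]]*255;return o
    green=roi((hsv[...,0]>45)&(hsv[...,0]<85)&(hsv[...,1]>120),roi_j)
    jig=roi((f[...,0]-f[...,2]<6)|(green>0),roi_j)
    jig=cv2.morphologyEx(jig,cv2.MORPH_OPEN,np.ones((3,3)))
    case=roi(f.sum(2)<330,roi_c)
    return green,jig,case
E
python3 - <<'E'
from m import *
p=np.load('top0.npz')['p']
print(p[210:250:6,160:215:6].tolist()[0:7:3]); print(p[190,250:310:3].tolist())
g,j,c=masks(p,(180,262,148,222),(170,236,258,300))
for nm,m,z in(('green',cv2.morphologyEx(g,cv2.MORPH_CLOSE,np.ones((7,7))),.0136),('jig',j,.004),('case',c,.005)):
    w,ce,s,t=rect('top',m,z);print(nm,ce,s,t)
    print(sides(w,ce,t))
o=np.hstack([cv2.resize(x[y0:y0+80,x0:x0+75],None,fx=3.5,fy=3.5,interpolation=0) for x,y0,x0 in((g,180,148),(j,180,148),(c,165,245))])
cv2.imwrite('pics/m0.png',o)
E
```

```text
[[[173, 170, 164], [140, 135, 140], [136, 134, 137], [137, 135, 138], [138, 139, 143], [115, 127, 122], [171, 169, 175], [135, 133, 137], [119, 114, 113], [141, 137, 134]], [[143, 140, 135], [139, 135, 138], [138, 134, 138], [149, 153, 155], [27, 83, 69], [22, 89, 51], [135, 133, 137], [132, 130, 133], [149, 144, 137], [140, 135, 132]], [[130, 126, 121], [117, 113, 111], [136, 132, 135], [144, 141, 146], [139, 138, 140], [136, 135, 138], [137, 132, 136], [152, 148, 142], [142, 138, 133], [140, 135, 131]]]
[[139, 134, 129], [139, 133, 132], [137, 132, 128], [135, 131, 125], [140, 135, 130], [130, 124, 121], [125, 120, 117], [65, 71, 75], [68, 72, 76], [68, 72, 77], [68, 73, 77], [69, 70, 74], [71, 74, 78], [65, 67, 73], [80, 79, 81], [138, 133, 129], [156, 151, 147], [163, 156, 151], [171, 167, 162], [175, 173, 166]]
green (521.7, 284.0) (68.9, 44.0) -18.16
{'x-': (-32.9, -1.55, 9), 'x+': (30.3, 10.58, 5), 'y-': (-20.54, -0.85, 17), 'y+': (19.53, -0.91, 15)}
jig (526.6, 310.7) (193.1, 168.5) -9.68
{'x-': (-94.12, 0.9, 39), 'x+': (93.78, 0.78, 39), 'y-': (-81.41, -0.37, 45), 'y+': (66.98, -0.42, 20)}
case (582.1, -40.6) (157.9, 99.0) 11.09
{'x-': (-76.64, 3.07, 16), 'x+': (76.2, 0.04, 22), 'y-': (-37.89, -5.2, 20), 'y+': (37.82, 3.06, 25)}
```

View pics/m0.png

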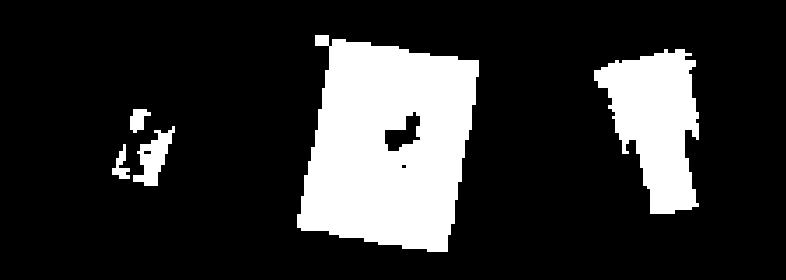

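```bash
cat > m2.py <<'E'
from m import *
def line(q):
    vx,vy,x0,y0=cv2.fitLine((q*1000).astype(np.float32),cv2.DIST_HUBER,0,.01,.01).ravel()
    return np.array([vx,vy])*np.sign(vx),np.array([x0,y0])
def board(p,jigm):
    f=p.astype(int);m=((f.min(2)>152)|(np.ptp(f,axis=2)>25)).astype(np.uint8)*255
    m&=cv2.erode(cv2.morphologyEx(jigm,cv2.MORPH_CLOSE,np.ones((15,15))),np.ones((3,3)))
    m=cv2.morphologyEx(m,cv2.MORPH_CLOSE,np.ones((5,5)));return cv2.morphologyEx(m,cv2.MORPH_OPEN,np.ones((5,5)))
def case(p):
    m=((p.astype(int).sum(2)<330)).astype(np.uint8)*255;m[:172]=0;m[236:]=0;m[:,:258]=0;m[:,300:]=0
    w,ce,s,t=rect('top',m,.005)
    t0=np.radians(t);M=np.array([[np.cos(t0),np.sin(t0)],[-np.sin(t0),np.cos(t0)]]);l=(w-np.array(ce)/1000)@M.T
    x0=l[:,0].min();a=(l[:,0]>x0+.006)&(l[:,0]<x0+.056)&(abs(l[:,1])<.034)
    A=[]
    ym=np.median(l[a,1])
    for s in(1,-1):
        v,q=line(l[a&(s*(l[:,1]-ym)>0)]);A.append((np.degrees(np.arctan2(v[1],v[0])),q));
    print('case sill',t,[(round(i,2),j.round(1)) for i,j in A],'front',np.median(l[l[:,0]<x0+.004,0])*1000)
    return ce,t,l
E
python3 - <<'E'
from m2 import *
p=np.load('top0.npz')['p']
g,j,c=masks(p,(180,262,148,222),(170,236,258,300))
j=cv2.morphologyEx(j,cv2.MORPH_CLOSE,np.ones((9,9)));j=cv2.morphologyEx(j,cv2.MORPH_OPEN,np.ones((7,7)))
w,ce,s,t=rect('top',j,.004);print('jig',ce,s,t);print(sides(w,ce,t))
b=board(p,j);w,ce,s,t=rect('top',b,.012);print('board',ce,s,t);print(sides(w,ce,t))
ce,t,l=case(p);print(ce)
k=np.argsort(l[:,0]);print((l[k][::4]*1000).round(0).astype(int).tolist())
cv2.imwrite('pics/m1.png',cv2.resize(b[180:260,148:223],None,fx=4,fy=4,interpolation=0))
E
```

```text
jig (525.3, 303.3) (193.8, 155.0) -8.15
{'x-': (-93.82, 1.84, 35), 'x+': (93.76, 2.23, 35), 'y-': (-73.83, -1.98, 44), 'y+': (73.75, -1.67, 44)}
board (523.1, 284.3) (94.3, 50.1) -15.16
{'x-': (-45.09, 1.16, 12), 'x+': (44.88, -4.77, 11), 'y-': (-22.34, -2.97, 21), 'y+': (22.27, -1.28, 22)}
case sill 11.09 [(np.float32(2.58), array([-47.6,  22.8], dtype=float32)), (np.float32(0.66), array([-46.5, -19.3], dtype=float32))] front -77.05234472115148
(582.1, -40.6)
[[-79, -13], [-77, -7], [-76, 14], [-75, 21], [-70, -19], [-63, -20], [-56, -19], [-49, -20], [-41, -18], [-35, -20], [-27, -18], [-20, -20], [-14, -21], [-11, 24], [-8, 38], [-6, -37], [-4, 23], [-2, -31], [0, -39], [6, 38], [14, 40], [21, 38], [27, 37], [36, 42], [42, 37], [49, 39], [57, -44], [59, -49], [64, -43], [70, -48], [73, 48], [75, -27], [75, -42], [76, 12], [77, -35], [77, 1], [79, -25]]
```

View pics/m1.png

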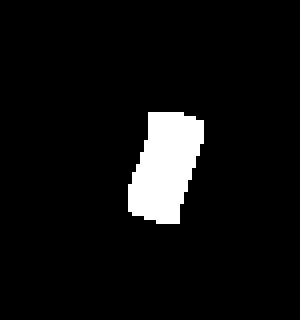

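```bash
cat >> h.py <<'E'
PI=np.pi
JO=np.array([.5610,.3152]);JY=np.radians(-10.1)
CO=np.array([.6027,-.0338]);CY=np.radians(11.9)
def loc(o,y,x,yy,z): return np.array([*(o+np.array([[np.cos(y),-np.sin(y)],[np.sin(y),np.cos(y)]])@np.array([x,yy])/1000),z])
def rp(y): return [PI,0,y]
def st(msg=''):
    s=bot.state();print(msg,'t%.2f'%s['t'],'p',np.round(s['ee_pos']*1000,1),'yaw%.2f'%np.degrees(s['orientation'][2]),'F',np.round(s['ft_force'],1),'T',np.round(s['ft_torque'],2),'gap%.1f'%(s['finger_gap']*1000));return s
def guarded(d,dist,fmax,step=.001,rate=.03):
    """creep along world direction d (2-vector) until the opposing force rises by fmax"""
    d=np.array([d[0],d[1],0.]);f0=bot.state()['ft_force'];p=np.array(bot.state()['ee_pos']);n=0
    while n*step<dist:
        n+=1;bot.servo_line(p+d*step*n,rate=rate)
        f=-(bot.state()['ft_force']-f0)@d
        if f>fmax: return n*step*1000,f
    return n*step*1000,f
def snap(n,k):
    p,d=bot.read_camera(n);cv2.imwrite(f'pics/{k}.png',p[:,:,::-1]);return p
E
python3 - <<'E'
from h import *
B=np.array([.5231,.2843]);Y=np.radians(-17.5)
bot.move_to(loc(B,Y,-18,0,.12),rp(Y));st('above')
bot.servo_line(loc(B,Y,-18,0,.0),rate=.12);st('down')
bot.close_gripper();st('closed')
E
```

```text
above t3.39 p [506.4 289.  120.1] yaw-17.57 F [-0.1 -0.5 -1. ] T [-0.02  0.02  0.02] gap85.6
down t4.54 p [506.5 290.    0.8] yaw-17.51 F [0.5 0.8 0.4] T [-0.01  0.05  0.01] gap85.4
closed t4.92 p [506.5 290.1   1.1] yaw-17.51 F [-2.6 -0.6  7.8] T [-0.25  0.43 -0.08] gap58.0
```

```bash
python3 - <<'E'
from h import *
p=bot.state()['ee_pos'];bot.servo_line(p+[0,0,.0015],rate=.05);s=st('up1.5');print(s['gripper_force'])
a=snap('top','a1');b=snap('side','b1')
A=cv2.resize(a[185:255,152:222],None,fx=6,fy=6,interpolation=cv2.INTER_CUBIC);u=pix('side',[[.51,.29,.02]])[0].astype(int);print(u)
Bc=cv2.resize(b[u[1]-40:u[1]+30,u[0]-30:u[0]+32],None,fx=6,fy=6,interpolation=cv2.INTER_CUBIC)
cv2.imwrite('pics/ab1.png',np.clip(np.hstack([A,Bc])[:,:,::-1]*1.3,0,255).astype(np.uint8))
E
```

```text
up1.5 t5.17 p [506.5 290.1   2.7] yaw-17.50 F [-0.8  0.1 -2. ] T [0.01 0.06 0.04] gap57.6
64.12867069244385
[269 228]
```

View pics/ab1.png

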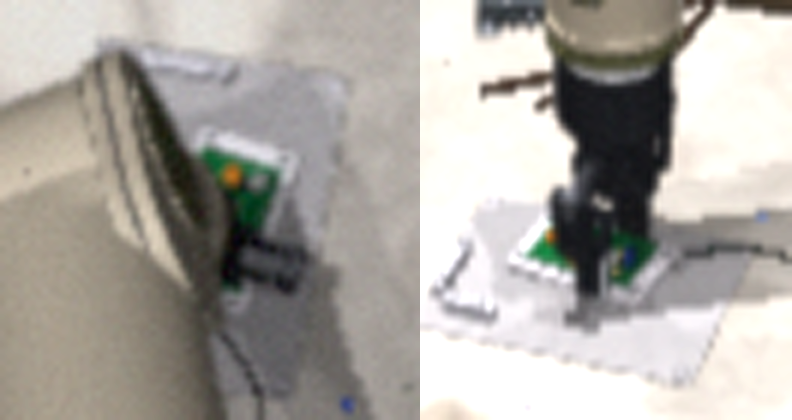

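The board is gripped by its long edges: in the left half of the picture the finger sits at about (270,265) on its right edge. Next I slide it to just short of the corner, square with the jig, then creep in under force guard.

```bash
python3 - <<'E'
from h import *
c,s=np.cos(JY),np.sin(JY);ex=np.array([c,s]);ey=np.array([-s,c])
bot.servo_line(loc(JO,JY,-18-9,-9,.0017),rp(JY),rate=.06);st('near')
print('y',guarded(ey,.016,7,rate=.04));st()
p=bot.state()['ee_pos'];bot.servo_line(p-np.r_[ey,0]*.0007,rate=.03)
print('x',guarded(ex,.016,8,rate=.04));st()
print('y',guarded(ey,.004,6,rate=.04));s=st()
M=np.array([ex,ey]);print('tool in jig',M@(s['ee_pos'][:2]-JO)*1000)
E
```

```text
near t5.97 p [532.6 310.7   1.5] yaw-10.14 F [-0.  -0.5 -1.9] T [-0.05  0.03  0.  ] gap58.3
y (13.000000000000002, np.float64(8.82290742778007))
 t9.22 p [534.5 321.4   1.2] yaw-10.20 F [-4.2 -8.7  4. ] T [-1.55  0.78 -0.22] gap58.0
x (11.0, np.float64(11.435879846679187))
 t12.22 p [543.4 319.4   1.2] yaw-10.07 F [-11.2  -5.6   5.8] T [-0.96  2.34 -0.05] gap57.5
y (3.0, np.float64(6.077572435221455))
 t12.97 p [543.3 319.6   1.2] yaw-10.21 F [-10.  -12.    8.1] T [-2.51  1.98 -0.14] gap57.9
tool in jig [-18.1568745    1.28172674]
```

```bash
sed -i 's/^JO=.*;JY/JO=np.array([.5612,.3165]);JY/' h.py; python3 - <<'E'
from h import *
c,s=np.cos(JY),np.sin(JY);ex=np.array([c,s]);ey=np.array([-s,c]);M=np.array([ex,ey])
bot.ungrasp();st('open')
p=np.array(bot.state()['ee_pos']);bot.servo_line(p+[0,0,.05],rate=.15)
bot.close_gripper()
bot.servo_line(loc(JO,JY,27,-56,.05),rate=.2)
bot.servo_line(loc(JO,JY,27,-56,.008),rate=.12);st('dn')
print('y',guarded(ey,.016,8,.0015,rate=.05));s=st();print(M@(s['ee_pos'][:2]-JO)*1000)
p=np.array(s['ee_pos'])-np.r_[ey,0]*.008
bot.servo_line(p,rate=.1);bot.servo_line(p+[0,0,.045],rate=.2)
bot.servo_line(loc(JO,JY,-70,0,.05),rate=.25)
bot.servo_line(loc(JO,JY,-70,0,.008),rate=.12)
print('x',guarded(ex,.016,8,.0015,rate=.05));s=st();print(M@(s['ee_pos'][:2]-JO)*1000)
p=np.array(s['ee_pos'])-np.r_[ex,0]*.012
bot.servo_line(p,rate=.1);bot.servo_line(p+[0,0,.15],rate=.3)
bot.ungrasp();st()
snap('side','b2');a=snap('top','a2');np.savez('top2.npz',p=a)
A=cv2.resize(a[185:255,152:222],None,fx=6,fy=6,interpolation=cv2.INTER_CUBIC)
cv2.imwrite('pics/a2z.png',np.clip(A[:,:,::-1]*1.3,0,255).astype(np.uint8))
E
```

```text
open t13.37 p [544.3 323.2   1.5] yaw-10.06 F [0.3 0.  1. ] T [-0.01 -0.01 -0.03] gap85.3
dn t15.64 p [577.7 257.    8. ] yaw-10.06 F [-0.   0.3  1.1] T [-0.07 -0.02  0.02] gap0.2
y (16.5, np.float64(-0.010349603382484697))
 t18.39 p [580.6 273.4   8. ] yaw-10.09 F [-0.6  0.4  0.1] T [-0.05 -0.04  0.03] gap-0.1
[ 26.65707132 -38.99566619]
x (12.0, np.float64(10.800358810966863))
 t22.10 p [502.  326.5   7.5] yaw-10.03 F [-11.3  -0.2   5.4] T [-0.08  2.33 -0.02] gap0.2
[-60.04148997  -0.57279921]
 t23.83 p [490.2 328.6 157.5] yaw-10.10 F [ 0.4 -0.6  0.1] T [0.   0.   0.02] gap85.4
```

View pics/a2z.png

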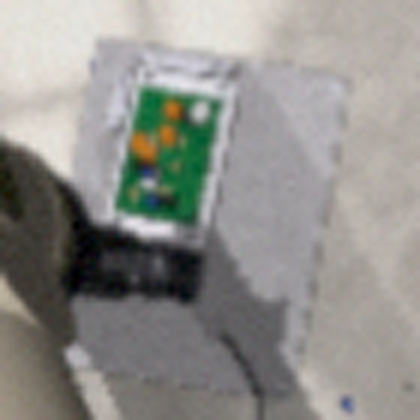

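The board sits in the corner: its plate's top edge meets the end stop at (185,75) and its left edge meets the side stop at (120,100). The sideways nudge stopped short of the board, so I'll finish it now, then grip near the rear edge.

```bash
python3 - <<'E'
from h import *
c,s=np.cos(JY),np.sin(JY);ex=np.array([c,s]);ey=np.array([-s,c]);M=np.array([ex,ey])
bot.close_gripper()
bot.servo_line(loc(JO,JY,24,-50,.06),rate=.3)
bot.servo_line(loc(JO,JY,24,-50,.008),rate=.15)
bot.servo_line(loc(JO,JY,24,-41,.008),rate=.08)
print('y',guarded(ey,.02,8,.0015,rate=.05));s=st();print(M@(s['ee_pos'][:2]-JO)*1000)
p=np.array(s['ee_pos'])-np.r_[ey,0]*.012
bot.servo_line(p,rate=.12);bot.servo_line(p+[0,0,.06],rate=.3)
bot.ungrasp()
bot.servo_line(loc(JO,JY,-32,0,.06),rate=.3)
a=snap('top','a3')
bot.servo_line(loc(JO,JY,-32,0,.0015),rate=.15);st()
E
```

```text
y (4.500000000000001, np.float64(8.57716674507517))
 t26.84 p [579.1 275.2   9.1] yaw-10.21 F [-2.  -9.   5.6] T [-1.86  0.44 -0.03] gap0.0
[ 24.89679342 -37.53295079]
 t29.24 p [530.5 321.5   2. ] yaw-10.17 F [ 0.5 -0.3  0.7] T [-0.02 -0.03 -0.02] gap85.4
```

```bash
sed -i 's/^CO=.*;CY/CO=np.array([.6029,-.0330]);CY/' h.py; python3 - <<'E'
from h import *
bot.close_gripper();s=st('grip')
p=np.array(s['ee_pos']);bot.servo_line(p+[0,0,.07],rate=.2);st('lift')
bot.move_to(loc(CO,CY,-122,0,.07),rp(CY));st('at case')
bot.servo_line(loc(CO,CY,-122,0,.012),rate=.2);st('low')
a=snap('top','a4');b=snap('side','b4')
A=cv2.resize(a[160:240,240:310],None,fx=5.5,fy=5.5,interpolation=cv2.INTER_CUBIC);u=pix('side',loc(CO,CY,-50,0,.01)[None])[0].astype(int)
Bc=cv2.resize(b[u[1]-40:u[1]+40,u[0]-35:u[0]+35],None,fx=5.5,fy=5.5,interpolation=cv2.INTER_CUBIC)
cv2.imwrite('pics/ab4.png',np.clip(np.hstack([A,Bc])[:,:,::-1]*1.5,0,255).astype(np.uint8))
E
```

```text
grip t29.63 p [530.4 322.    3.1] yaw-10.14 F [-3.5 -2.6  9.1] T [-0.69  0.65 -0.21] gap57.4
lift t30.14 p [530.2 322.2  73.2] yaw-10.09 F [ 0.3  0.6 -2.5] T [ 0.02  0.03 -0.01] gap57.5
at case t31.57 p [483.9 -57.1  69.9] yaw11.97 F [ 0.   0.3 -1.2] T [ 0.05  0.03 -0.01] gap57.8
low t32.01 p [483.6 -58.   12.1] yaw11.93 F [ 0.5 -1.1 -0.7] T [-0.    0.02 -0.01] gap57.1
```

View pics/ab4.png

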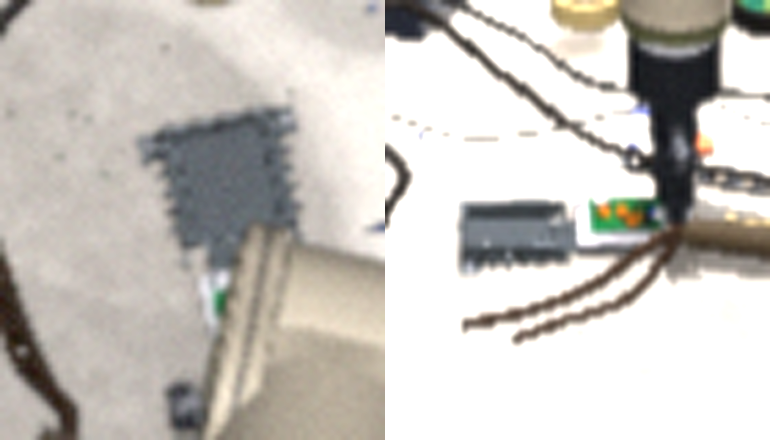

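Left half: the case is centred at about (225,190), and the board's front-left corner at (203,285) is just in front of the flare. Right half: the board at (620,220) is level and lined up behind the case. I'll insert it while watching the forces.

```bash
cat >> h.py <<'E'
def insert(x0,x1,y,yaw,z,step=6,fx=14,fy=7,rate=.06):
    c,s=np.cos(CY),np.sin(CY);M=np.array([[c,s],[-s,c]]);x=x0
    while x<x1:
        x=min(x+step,x1);bot.servo_line(loc(CO,CY,x,y,z),rp(yaw),rate=rate)
        S=bot.state();f=M@S['ft_force'][:2];q=M@(S['ee_pos'][:2]-CO)*1000
        print('t%.1f cmd %.0f at'%(S['t'],x),q.round(1),'z%.1f'%(S['ee_pos'][2]*1000),'yaw%.1f'%np.degrees(S['orientation'][2]),'F',f.round(1),'Fz%.1f'%S['ft_force'][2],'Tz%.2f'%S['ft_torque'][2])
        if abs(f[0])>fx or abs(f[1])>fy: print('stop');break
    return x
E
python3 - <<'E'
from h import *
bot.servo_line(loc(CO,CY,-122,0,.0045),rate=.08);st('floor')
insert(-122,-54,0,CY,.0045)
E
```

```text
floor t32.36 p [483.7 -58.    4.6] yaw11.90 F [ 0.1  1.2 -1. ] T [0.04 0.05 0.04] gap57.7
t32.6 cmd -116 at [-115.3   -0. ] z4.7 yaw11.9 F [-0.3 -0.5] Fz-1.1 Tz0.03
t32.9 cmd -110 at [-109.5    0. ] z4.5 yaw11.9 F [0.  0.1] Fz-3.2 Tz0.06
t33.1 cmd -104 at [-103.6   -0. ] z4.5 yaw11.9 F [ 0.2 -0.2] Fz-0.8 Tz0.01
t33.4 cmd -98 at [-97.5  -0.3] z4.6 yaw11.9 F [ 1.3 -1.4] Fz-1.3 Tz-0.11
t33.6 cmd -92 at [-91.4  -0.4] z4.6 yaw11.9 F [ 1.4 -2.5] Fz-1.4 Tz-0.24
t33.9 cmd -86 at [-85.4  -0.5] z4.6 yaw11.9 F [ 1.7 -4.1] Fz-0.3 Tz-0.28
t34.1 cmd -80 at [-79.6  -0.5] z4.6 yaw11.9 F [ 0.7 -4.7] Fz-2.3 Tz-0.38
t34.4 cmd -74 at [-73.8  -0.7] z4.5 yaw11.9 F [ 0.5 -5.8] Fz-2.0 Tz-0.31
t34.6 cmd -68 at [-68.   -0.8] z4.5 yaw11.9 F [-0.3 -6. ] Fz-1.1 Tz-0.31
t34.9 cmd -62 at [-62.1  -1. ] z4.4 yaw11.9 F [-0.2 -6.4] Fz-1.5 Tz-0.24
t35.1 cmd -56 at [-56.2  -1.1] z4.4 yaw11.8 F [-0.7 -7.9] Fz-2.0 Tz-0.25
stop
```

```bash
python3 - <<'E'
from h import *
bot.servo_line(loc(CO,CY,-56,-2.5,.0038),rate=.04);st('relax')
bot.ungrasp();p=np.array(bot.state()['ee_pos']);bot.servo_line(p+[0,0,.06],rate=.2)
bot.close_gripper()
bot.servo_line(loc(CO,CY,-93,-2,.06),rate=.25);bot.servo_line(loc(CO,CY,-93,-2,.009),rate=.15);st('behind')
x=insert(-93,-66,-2,CY,.009,step=9,fx=25,fy=20,rate=.06)
x=insert(x,-50,-2,CY,.009,step=2,fx=14,fy=20,rate=.05)
E
```

```text
relax t35.36 p [548.7 -46.4   4.1] yaw11.95 F [-2.  -0.8  4.5] T [-0.4   0.42 -0.04] gap57.5
behind t37.77 p [512.7 -54.3   9.2] yaw11.90 F [0.7 0.3 0.9] T [-0.   -0.03 -0.04] gap0.0
t38.1 cmd -84 at [-83.  -2.] z9.7 yaw11.9 F [ 1.  -0.4] Fz0.3 Tz-0.03
t38.4 cmd -75 at [-74.5  -2. ] z9.1 yaw11.9 F [0.4 0.3] Fz-0.4 Tz0.05
t38.7 cmd -66 at [-65.5  -2. ] z9.0 yaw11.9 F [-0.3 -0.2] Fz0.2 Tz-0.03
t38.9 cmd -64 at [-64.  -2.] z9.0 yaw11.9 F [-0.1 -0.3] Fz-0.5 Tz0.00
t39.2 cmd -62 at [-61.9  -2. ] z9.0 yaw11.9 F [ 0.4 -0.3] Fz0.1 Tz-0.05
t39.4 cmd -60 at [-60.1  -2.1] z9.0 yaw11.9 F [-2.  -0.5] Fz0.9 Tz-0.02
t39.7 cmd -58 at [-59.7  -2.2] z8.6 yaw11.9 F [-9.2 -1.2] Fz5.2 Tz0.05
t39.9 cmd -56 at [-59.5  -2.4] z8.2 yaw11.8 F [-15.1  -1.1] Fz9.8 Tz-0.03
stop
```

```bash
python3 - <<'E'
from h import *
bot.servo_line(loc(CO,CY,-80,-2,.009),rate=.1);bot.servo_line(loc(CO,CY,-85,-2,.15),rate=.3)
bot.move_to([.3,-.45,.25],rp(0));st('away')
a=snap('top','a5');b=snap('side','b5')
A=cv2.resize(a[165:237,250:310],None,fx=7,fy=7,interpolation=cv2.INTER_CUBIC);u=pix('side',loc(CO,CY,-20,0,.01)[None])[0].astype(int)
Bc=cv2.resize(b[u[1]-24:u[1]+24,u[0]-24:u[0]+28],None,fx=7,fy=7,interpolation=cv2.INTER_CUBIC)
Bc=cv2.copyMakeBorder(Bc,0,A.shape[0]-Bc.shape[0],0,0,0)
cv2.imwrite('pics/ab5.png',np.clip(np.hstack([A,Bc])[:,:,::-1]*1.4,0,255).astype(np.uint8))
f=a.astype(int);m=((f.min(2)>150)|((f[...,1]-f[...,0]>25))).astype(np.uint8)*255
k=np.zeros_like(m);q=pix('top',np.array([loc(CO,CY,x,y,.013) for x,y in((-75,-27),(-75,27),(46,27),(46,-27))])).astype(np.int32)
cv2.fillConvexPoly(k,q,255);m&=k
v,uu=np.nonzero(m);w=ray('top',np.c_[uu,v],.013)[:,:2]-CO;c,s=np.cos(CY),np.sin(CY);l=w@np.array([[c,-s],[s,c]])*1000
print('plate/pcb pixels x range',np.percentile(l[:,0],[0,2,98,100]).round(1),'y',np.percentile(l[:,1],[2,98]).round(1))
E
```

```text
away t42.62 p [ 301.1 -449.1  249.6] yaw0.12 F [-0.8  0.3 -0.8] T [-0.01 -0.02 -0.03] gap-0.0
plate/pcb pixels x range [-46.2 -44.7  43.   44.5] y [-25.7  20.5]
```

View pics/ab5.png

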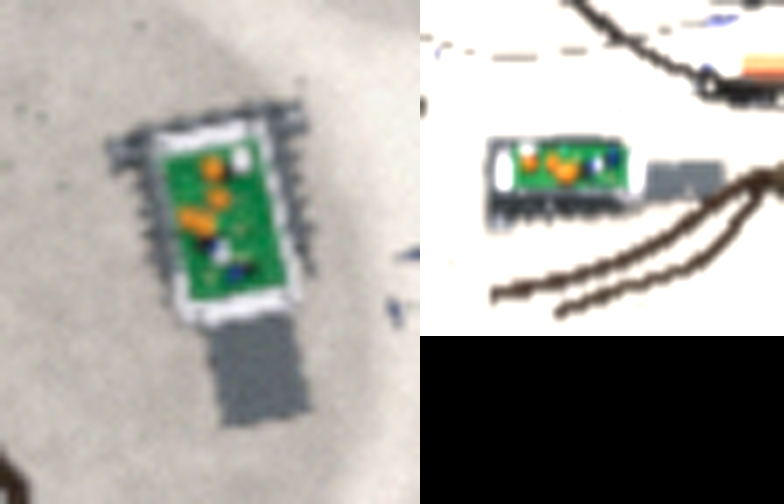

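Left half: the board lies in the case under both lips. Its front edge meets the back wall at (205,138), and its rear edge at (240,310) sits just out in front of the flares.

```bash
python3 -c "
from station import bot
print(bot.finish_job())"
```

```text
the job is handed in; nothing more can be done
None
```

The board was squared against both jig stops and released, then gripped, carried over and slid under the case lips until firm contact at the back wall; the job was handed in after about 43 s on the robot's clock, with no verdict returned.

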